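Find the case with the steel blank by lifting one end

TASK

Two look-alike closed blue cases stand on the workshop bench: one holds a heavy steel blank to be sawn next, the other only a light piece of aluminium tube. Lift one end of a case about a centimetre by its yellow lug, the other end staying on the bench, to feel how heavy it is, and lower it again; then set the heavy case down gently, flat and upright, in the red tray, and leave the light one standing in its place (never carry both).

Things in the scene. Friction and masses are not known exactly. Their poses are not given: they have to be found in the camera images.
- case_a: Closed blue case, grey lid, 190 (x) x 56 (y) x 62 high; origin: centre of underside, z up. Two grips on the lid, both 14 thick in y, to pinch across y: black fixed carrying handle at the middle, 70 long in x, z 62 to 92, over the centre of mass; yellow lug at x = -80, 24 long in x, z 66 to 92, hinged about y at z 66 (0.5 rad each way, weak spring keeps it upright).
- case_b: Same shape, grips and axes as case_a. Lifting a case's lug tips it freely on the bottom edge of its other end (x = +95) and takes a little over half its weight. One of the two cases, which one changes, weighs 0.7 to 0.9 kg, the other about 0.2 kg; nothing outside shows it; each load sits in the middle.
- tray: Shallow red metal tray fixed to the bench, 250 long (x) x 140 wide (y) outside, rim 15 high, walls and floor 4 thick (inside 242 x 132, floor at z = 4). Origin: centre of its underside, on the bench top; x runs along it. A case fits in lengthwise with room to spare.

How it is judged:
On the way, in this order (a step that is already met when the one before it is completed fails the run):
1. one end of a case is lifted by the fingers, so that the case leans by 2 to 14 degrees, its middle less than 22 mm up and within 40 mm of its place (((angle between case_a's own z axis and vertical between 0.03 and 0.25 rad and height (world z) of case_a below 0.022 m and contact force between the fingers and case_a above 0.5 N and distance of case_a from where it was at the start of the episode below 0.04 m) or (angle between case_b's own z axis and vertical between 0.03 and 0.25 rad and height (world z) of case_b below 0.022 m and contact force between the fingers and case_b above 0.5 N and distance of case_b from where it was at the start of the episode below 0.04 m))), for 0.2 s.
2. both cases stand flat on the bench again, before any is carried (angle between each of case_a, case_b's own z axis and vertical below 0.03 rad and height (world z) of each of case_a, case_b below 0.006 m and distance of each of case_a, case_b from where it was at the start of the episode below 0.06 m), for 0.1 s.
At the end, for the whole second after the job is handed in: The heavy case rests on the tray's floor with its weight, level within 3 degrees, its middle within 60 mm of the tray's middle along and across; the light case stands flat on the bench within 40 mm of where it stood; both at rest (((contact force between case_a and tray above 4.5 N and angle between case_a's own z axis and vertical below 0.05 rad and z of case_a in the frame of tray below 0.009 m and x of case_a in the frame of tray between -0.06 and 0.06 m and y of case_a in the frame of tray between -0.06 and 0.06 m and linear speed of each of case_a, case_b below 0.03 m/s and angle between case_b's own z axis and vertical below 0.03 rad and height (world z) of case_b below 0.006 m and distance of case_b from where it was at the start of the episode below 0.04 m) or (contact force between case_b and tray above 4.5 N and angle between case_b's own z axis and vertical below 0.05 rad and z of case_b in the frame of tray below 0.009 m and x of case_b in the frame of tray between -0.06 and 0.06 m and y of case_b in the frame of tray between -0.06 and 0.06 m and linear speed of each of case_b, case_a below 0.03 m/s and angle between case_a's own z axis and vertical below 0.03 rad and height (world z) of case_a below 0.006 m and distance of case_a from where it was at the start of the episode below 0.04 m))); the robot touches nothing.
It fails at once if both cases are taken more than 60 mm from their places (distance of each of case_a, case_b from where it was at the start of the episode above 0.06 m).
It fails at once if a case is dropped (moving faster than 0.5 m/s without the fingers on it) ((linear speed of case_a above 0.5 m/s and contact force between the fingers and case_a below 0.1 N) or (linear speed of case_b above 0.5 m/s and contact force between the fingers and case_b below 0.1 N)).
It fails at once if a case tips over (leans more than 30 degrees) (angle between any of case_a, case_b's own z axis and vertical above 0.52 rad).
It also fails if it takes over 51 s, if anything falls off the work surface, if the arm or the gripper's body presses on something with over 40 N, if the wrist force passes 120 N, or if a joint passes its speed limit or range.

ROBOT

A 6-joint arm with a two-finger parallel gripper is mounted at the origin on the work surface. World frame = base frame: x ahead of the robot, y to its left, z up, the work surface at z = 0. Lengths are in m, angles in rad, forces in N, time in s.
With the tool pointing down it reaches from about 0.4 to 0.825 m from the base axis. Payload 7 kg.
Tool frame: the origin (TCP) lies at the very end of the fingers, on their centre line; the grasp point (between the pads) lies 19 mm behind it (bot.pinch_z is the x of the grasp point in the tool frame, in m); x points along the fingers, z is the direction in which the jaws open and shut, and the axes are right-handed (so a half turn about x gives the same grasp; the last joint's range is limited). The gripper opens to 85 mm and grips with 20 to 120 N. Pads are 22 mm wide; open, the fingers measure 114 mm over their backs; the gripper's body (76 mm by 85 mm) begins 54 mm behind the grasp point. The pads swing forward as they close: fully open they stand 13 mm farther back than shut.
Start: joints at [1.636, 0.359, 0.012, 0, -1.224, -0.288], TCP at [0.149, 0.658, 0.231] pointing down, gripper open.
Joint ranges: [-3.07, 3.07], [-1.43, 2.12], [-1.02, 1.25], [-3.03, 1.67], [-3.05, -0], [-3.03, 3.03]. Speed limits (rad/s): [2.39, 2.39, 3.01, 3.14, 3.14, 3.14].

INTERFACE

Orientations are given as a unit quaternion [x, y, z, w].
In Python, from rig import bot gives the robot as it stands.
- The arm moves only by the tool apply_moves, never from a script. Its argument "targets" is a list of rows, each a list of 7 numbers: the shift along the tool's x, y, z in m, then the turn, a rotation vector about the tool's x, y, z in rad, then the gripper command: -1 is shut, 1 is fully open, values between are in proportion. In form: [[dx, dy, dz, rx, ry, rz, hand], ...]. A call has 1 to 12 rows; each row is the pose to reach, as a shift and turn from the pose commanded when the call began, along the tool's axes at that moment; what a row does not reach only later rows make up. A row lasts 1/12 s, in which the tool goes at most 41.7 mm and 7.16 degrees, less where a joint would pass 70% of its speed; a pose out of reach is approached as far as the arm can. A call with a gripper value outside its range is refused whole. The fingers move at their own pace and stop on an object; "newtons" is the grip in N (left out, the last holds). Time passes only in rows, so rows that repeat a pose let the fingers close. It gives the time, the measured TCP pose, the force and the opening at its end, in the units of the state.
- bot.observe(): the state, without advancing time (a new reading comes with each control period).
- bot.camera(name): name is "scene" or "top"; returns the picture (400x640x3 uint8, red, green, blue); there is no depth.
- bot.calibration(name): a dict with "vertical_fov" (degrees; the focal length in pixels is half the picture's height over the tangent of half this angle, whatever the lens; pixels are square), "cx", "cy" (the principal point, pixels), "k1" (the pictures are not rectified: a ray, as slopes to the right and down, at radius r is drawn at 1 + k1 r^2 times it, then the intrinsics apply), "origin" and "orientation" of the camera in the world. Camera axes: x right, y up, looking along -z (the intrinsics and any distortion apply to the point x, -y, -z); pixel columns grow to the right and rows downward; lengths in m; the calibration is good to about 2 mm. A picture is of the moment at which its call begins. calibration takes no time and is no camera call.
- bot.hand_in(): hands the job in, once; it reports no verdict.
Trained networks look in the newest picture that a camera, given by its name, has taken for a name from the list of things; names that differ only in an ending like _2 or _b are one class to them, and where a whole thing is asked for, a point or a joint stands for the part that bears it (a point fixed in the world has none). Each returns a list of dicts, best first, with "score" (0 to 1); they miss things now and then, are a little off and sometimes report something else, mostly with a low value. They report only what shows in the picture. A call takes as long as a camera call.
- bot.cut_out(camera, thing): "region" (400x640 bool, what is visible of it).
- bot.tip_of(camera, thing): "at" ([x, y, z] in m, in the coordinates of the camera as it stood for that picture, good to about 4 mm: a listed point, or the origin of a listed thing).
The state is a dict: "clock": time; "joint_positions": joint angles; "qd": joint speeds; "tau": joint torques, N m; "position": TCP position; "orientation": TCP orientation; "wrist_force": force on the tool from outside, world axes, zero at the start; "ft_torque": the same for the moment, N m; "gripper_width": opening from 0.0 (shut) to 1.0 (fully open).
Only numpy, scipy, OpenCV 4.12 (cv2) and the standard library are available. Lean on these libraries where they do the work, as an engineer would, in place of code of your own. Each camera call takes 0.05 s, during which the arm holds its last target.

## Working session

There is one attempt and no reset: what is moved stays moved. The work goes in short steps, Python scripts to look and compute and a tool call to move; the robot and the scene stay as the last step left them, time stands still between calls to the robot, and variables do not carry over. Pictures are saved under pics/ and viewed, and the job is handed in when it is done.

Besides the shell and the picture viewer there is one more tool, called after "Emit:" as name(argument=value, ...), one argument or row to a line, values as JSON. apply_moves: Moves the arm, as the interface text tells. Its arguments: {"type":"object","properties":{"targets":{"type":"array"},"newtons":{"type":"number"}},"required":["targets"]}

```bash
mkdir -p pics; ls; python3 - <<'E'
from rig import bot
import cv2
for n in ("scene","top"):
    im=bot.camera(n); cv2.imwrite(f"pics/{n}0.png",im[:,:,::-1])
    print(n,bot.calibration(n))
    for t in ("case_a","tray"):
        for d in bot.tip_of(n,t): print(t,d)
print(bot.observe(), bot.pinch_z)
E
```

```text
pics
scene {'vertical_fov': 49.88433040131772, 'cx': 319.00142052623346, 'cy': 199.23472673037145, 'k1': -0.1154787966220371, 'origin': array([0.87375817, 0.51279842, 0.66639612]), 'orientation': array([0.10521858, 0.35471264, 0.89779116, 0.23891217])}
case_a {'at': [0.157, -0.177, -0.7492], 'score': 0.86}
case_a {'at': [-0.0068, -0.0385, -0.8814], 'score': 0.86}
tray {'at': [-0.0674, 0.1256, -1.0329], 'score': 0.89}
top {'vertical_fov': 56.13243501824675, 'cx': 318.8548009731585, 'cy': 198.9285219113808, 'k1': 0.007612519255867672, 'origin': array([0.48305395, 0.02551604, 0.82456891]), 'orientation': array([ 0.03651298, -0.02757924, -0.69609295,  0.71649201])}
case_a {'at': [-0.2329, -0.0208, -0.8306], 'score': 0.73}
case_a {'at': [0.0181, 0.0141, -0.8282], 'score': 0.59}
tray {'at': [0.244, -0.0438, -0.8214], 'score': 0.56}
{'clock': 0.3, 'joint_positions': array([ 1.63604008e+00,  3.58901592e-01,  1.16500599e-02, -9.19299124e-05,
       -1.22412467e+00, -2.88094767e-01]), 'qd': array([ 0.00114322, -0.0024983 ,  0.00304289,  0.00103255,  0.00022718,
       -0.00016128]), 'tau': array([ 1.07839525e-03, -5.82409823e+01,  2.93178821e+01,  6.92950577e+00,
       -3.60432314e-03,  1.77033961e-06]), 'position': array([0.14917593, 0.65814177, 0.23098157]), 'orientation': array([-0.5523614 , -0.44114239,  0.55264602, -0.44144382]), 'wrist_force': array([-0.68989293,  0.06920741, -0.64495219]), 'ft_torque': array([-0.02795899,  0.05823447, -0.00374066]), 'gripper_width': 0.9986569307419534} -0.0187
```

View pics/scene0.png

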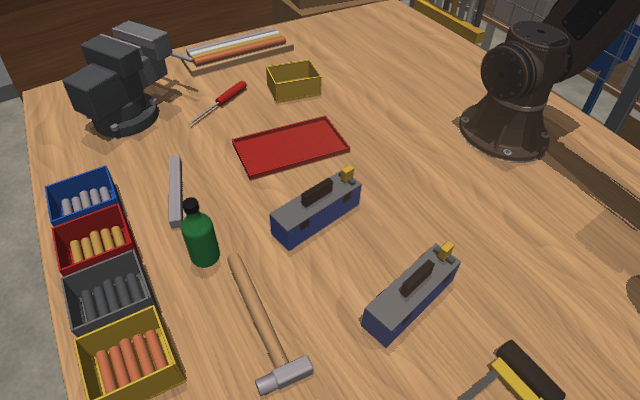

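View pics/top0.png

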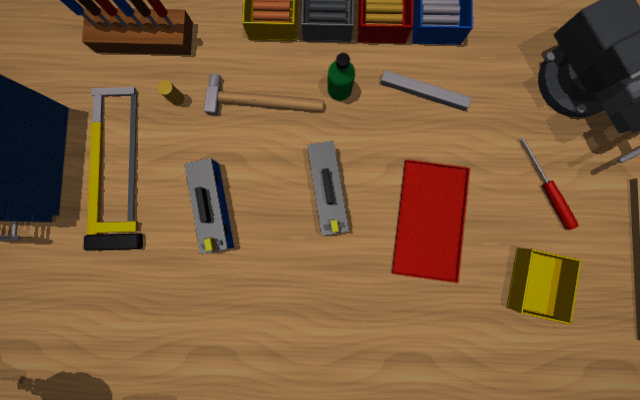

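```bash
cat > h.py <<'E'
import numpy as np, cv2
from rig import bot
from scipy.spatial.transform import Rotation as R
from scipy.optimize import minimize
def proj(n,P):
    c=bot.calibration(n); f=200/np.tan(np.radians(c['vertical_fov'])/2)
    q=R.from_quat(c['orientation']).inv().apply(np.asarray(P)-c['origin'])
    u=q[:,0]/-q[:,2]; v=-q[:,1]/-q[:,2]; r2=u*u+v*v; s=1+c['k1']*r2
    return np.c_[c['cx']+f*u*s, c['cy']+f*v*s]
def w(n,at):
    c=bot.calibration(n); return R.from_quat(c['orientation']).apply(at)+c['origin']
def box(x0,x1,y0,y1,z0,z1): return np.array([[x,y,z] for x in(x0,x1) for y in(y0,y1) for z in(z0,z1)])/1e3
CASE=[box(-95,95,-28,28,0,62),box(-35,35,-7,7,62,92),box(-92,-68,-7,7,62,92)]
TRAY=[box(-125,125,-70,70,0,15)]
def place(B,p): 
    c,s=np.cos(p[2]),np.sin(p[2]); return B@np.array([[c,s,0],[-s,c,0],[0,0,1]])+[p[0],p[1],0]
def mask(n,parts,p):
    m=np.zeros((1600,2560),np.uint8)
    for B in parts:
        h=cv2.convexHull(np.round((proj(n,place(B,p))+.5)*4).astype(np.int32)); cv2.fillConvexPoly(m,h,1)
    return cv2.resize(m.astype(np.float32),(640,400),interpolation=cv2.INTER_AREA)
def fit(parts,p0,regs):
    p0=np.array(p0)
    def cost(d): return sum(np.abs(mask(n,parts,p0+d*[.01,.01,.1])-r).sum()/r.sum() for n,r in regs)
    best=min((minimize(cost,np.zeros(3),method='Nelder-Mead',options=dict(initial_simplex=np.array([[0,0,0],[s,0,0],[0,s,0],[0,0,s]],float),xatol=.01,fatol=1e-4)) for s in(1,-1)),key=lambda r:r.fun)
    return p0+best.x*[.01,.01,.1],best.fun
E
python3 - <<'E'
from h import *
import pickle
D={}
for n in("scene","top"):
    bot.camera(n)
    for t in("case_a","tray"):
        for d in bot.tip_of(n,t): print(n,t,w(n,d['at']).round(4),d['score'])
        D[n,t]=bot.cut_out(n,t)
        for d in D[n,t]:
            ys,xs=np.nonzero(d['region']); print('cut',d['score'],d['region'].sum(),xs.mean(),ys.mean())
pickle.dump(D,open('D.pkl','wb'))
E
```

```text
scene case_a [ 0.5319  0.2652 -0.0009] 0.84
scene case_a [5.79e-01 1.68e-02 5.00e-04] 0.7
cut 0.75 4690 409.8196162046908 293.69765458422177
cut 0.74 3742 315.03901656867987 208.62907536076963
scene tray [ 5.179e-01 -2.063e-01 -3.000e-04] 0.61
cut 0.62 4337 288.619322112059 146.3283375605257
top case_a [ 0.5336  0.2704 -0.0008] 0.82
top case_a [0.5771 0.0232 0.0032] 0.75
cut 0.92 3129 208.36944710770214 205.29178651326302
cut 0.88 2567 327.13907284768214 187.4004674717569
top tray [ 5.203e-01 -2.055e-01  5.000e-04] 0.75
cut 0.69 7702 430.95338873019995 220.5747857699299
```

```bash
python3 - <<'E'
from h import *
import pickle
D=pickle.load(open('D.pkl','rb'))
S=[("left",CASE,[.533,.268,.15],"case_a",0),("mid",CASE,[.578,.02,.12],"case_a",1),("tray",TRAY,[.519,-.206,-.08],"tray",0)]
ims={n:bot.camera(n)[:,:,::-1].copy() for n in("scene","top")}
for nm,parts,p0,t,i in S:
    rs=[(n,D[n,t][i]['region'].astype(np.float32)) for n in("scene","top")]
    for sub in (rs,rs[:1],rs[1:]):
        p,c=fit(parts,p0,sub); print(nm,p.round(4),round(c,3))
        if len(sub)==2:
            for n in ims:
                for B in parts: cv2.polylines(ims[n],[cv2.convexHull(np.round(proj(n,place(B,p))).astype(np.int32))],True,(255,255,0),1)
cv2.imwrite('pics/ov.png',np.vstack([ims['scene'][100:360,150:550],ims['top'][120:300,150:550]]))
E
```

```text
left [0.5334 0.2682 0.2359] 0.073
left [0.533  0.2673 0.2363] 0.024
left [0.5339 0.2692 0.2324] 0.034
mid [0.5777 0.0201 0.2027] 0.102Traceback (most recent call last):
  File "<stdin>", line 9, in <module>
  File "h.py", line 25, in fit
    best=min((minimize(cost,np.zeros(3),method='Nelder-Mead',options=dict(initial_simplex=np.array([[0,0,0],[s,0,0],[0,s,0],[0,0,s]],float),xatol=.01,fatol=1e-4)) for s in(1,-1)),key=lambda r:r.fun)
  File "h.py", line 25, in <genexpr>
    best=min((minimize(cost,np.zeros(3),method='Nelder-Mead',options=dict(initial_simplex=np.array([[0,0,0],[s,0,0],[0,s,0],[0,0,s]],float),xatol=.01,fatol=1e-4)) for s in(1,-1)),key=lambda r:r.fun)
              ~~~~~~~~^^^^^^^^^^^^^^^^^^^^^^^^^^^^^^^^^^^^^^^^^^^^^^^^^^^^^^^^^^^^^^^^^^^^^^^^^^^^^^^^^^^^^^^^^^^^^^^^^^^^^^^^^^^^^^^^^^^^^^^^^^^^^^^^^^^^^^^^^^^^
    res = _minimize_neldermead(fun, x0, args, callback, bounds=bounds,
                               **options)
    fsim[j] = func(sim[j])
              ~~~~^^^^^^^^
    fx = function(np.copy(x), *(wrapper_args + args))
  File "h.py", line 24, in cost
    def cost(d): return sum(np.abs(mask(n,parts,p0+d*[.01,.01,.1])-r).sum()/r.sum() for n,r in regs)
                        ~~~^^^^^^^^^^^^^^^^^^^^^^^^^^^^^^^^^^^^^^^^^^^^^^^^^^^^^^^^^^^^^^^^^^^^^^^^^
  File "h.py", line 24, in <genexpr>
    def cost(d): return sum(np.abs(mask(n,parts,p0+d*[.01,.01,.1])-r).sum()/r.sum() for n,r in regs)
                                   ~~~~^^^^^^^^^^^^^^^^^^^^^^^^^^^
  File "h.py", line 20, in mask
    h=cv2.convexHull(np.round((proj(n,place(B,p))+.5)*4).astype(np.int32)); cv2.fillConvexPoly(m,h,1)
                               ~~~~^^^^^^^^^^^^^^
  File "h.py", line 6, in proj
    c=bot.calibration(n); f=200/np.tan(np.radians(c['vertical_fov'])/2)
ValueError: time passes only in moves, steps and waits
```

```bash
sed -i 's/^def proj/import functools\n@functools.lru_cache\ndef cal(n): return bot.calibration(n)\ndef proj/; s/c=bot.calibration(n)/c=cal(n)/' h.py
cat > ov.py <<'E'
from h import *
import pickle
D=pickle.load(open('D.pkl','rb'))
S=[("left",CASE,[.533,.268,.23],"case_a",0),("mid",CASE,[.578,.02,.2],"case_a",1),("tray",TRAY,[.519,-.206,-.08],"tray",0)]
ims={n:bot.camera(n)[:,:,::-1].copy() for n in("scene","top")}
for nm,parts,p0,t,i in S:
    rs=[(n,D[n,t][i]['region'].astype(np.float32)) for n in("scene","top")]
    for sub in (rs,rs[:1],rs[1:]):
        p,c=fit(parts,p0,sub); print(nm,p.round(4),round(c,3))
        if len(sub)==2:
            for n in ims:
                for B in parts: cv2.polylines(ims[n],[cv2.convexHull(np.round(proj(n,place(B,p))).astype(np.int32))],True,(255,255,0),1)
cv2.imwrite('pics/ov.png',np.vstack([ims['scene'][100:360,150:550],ims['top'][120:300,150:550]]))
E
python3 ov.py
```

```text
left [0.5334 0.2682 0.2307] 0.075
left [0.533  0.2674 0.2373] 0.024
left [0.5339 0.2694 0.2317] 0.034
mid [0.5779 0.0203 0.1939] 0.103
mid [0.5764 0.0176 0.212 ] 0.058
mid [0.578  0.0205 0.1904] 0.031
tray [ 0.5186 -0.2075 -0.1024] 0.079
tray [ 0.5189 -0.2107 -0.1004] 0.035
tray [ 0.5187 -0.2065 -0.1067] 0.024
```

View pics/ov.png

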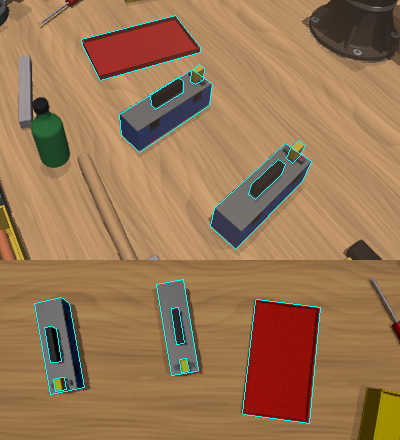

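```bash
cat >> h.py <<'E'
P={'left':(.5334,.2682,.233),'mid':(.578,.0202,.195),'tray':(.5187,-.207,-.104)}
def toolR(yaw,half=False):
    # x down, z along case y (or -y)
    s=-1 if half else 1
    x=np.array([0,0,-1.]); z=s*np.array([-np.sin(yaw),np.cos(yaw),0]); y=np.cross(z,x)
    return R.from_matrix(np.c_[x,y,z])
def delta(pos,Rt):
    o=bot.observe(); Rc=R.from_quat(o['orientation'])
    return Rc.inv().apply(np.array(pos)-o['position']).round(4),(Rc.inv()*Rt).as_rotvec().round(4)
def pt(nm,x,y,z): return place(np.array([[x,y,z]]),P[nm])[0]
E
python3 - <<'E'
from h import *
for h in(0,1):print(delta(pt('left',-.08,0,.2),toolR(P['left'][2],h)), pt('left',-.08,0,.2))
o=bot.observe();print(o['clock'],R.from_quat(o['orientation']).as_matrix().round(3))
E
```

```text
(array([0.0313, 0.3891, 0.3308]), array([ 2.6858, -0.    , -0.    ])) [0.45556175 0.2497282  0.2       ]
(array([0.0313, 0.3891, 0.3308]), array([-0.4558,  0.    , -0.    ])) [0.45556175 0.2497282  0.2       ]
1.0 [[ 0.     0.975 -0.221]
 [-0.    -0.221 -0.975]
 [-1.     0.     0.   ]]
```

Emit:
apply_moves(
  targets=[
    [0.0,0.195,0.165,-0.228,0,0,1],
    [0.0,0.195,0.165,-0.228,0,0,1],
    [0.0,0.195,0.165,-0.228,0,0,1],
    [0.0,0.195,0.165,-0.228,0,0,1],
    [0.031,0.389,0.331,-0.456,0,0,1],
    [0.031,0.389,0.331,-0.456,0,0,1],
    [0.031,0.389,0.331,-0.456,0,0,1],
    [0.031,0.389,0.331,-0.456,0,0,1],
    [0.031,0.389,0.331,-0.456,0,0,1],
    [0.031,0.389,0.331,-0.456,0,0,1],
    [0.031,0.389,0.331,-0.456,0,0,1],
    [0.031,0.389,0.331,-0.456,0,0,1],
  ],
)

```text
clock: 2.0
position: [0.449, 0.2575, 0.2017]
orientation: [0.439, 0.555, -0.438, 0.555]
wrist_force: [0.6, 1.3, -0.4]
gripper_width: 0.996
```

Emit:
apply_moves(
  targets=[
    [0,0,0,0,0,0,1],
  ],
)

```text
clock: 2.08
position: [0.4504, 0.254, 0.2008]
orientation: [0.439, 0.554, -0.44, 0.554]
wrist_force: [-0.3, 0.9, 1.4]
gripper_width: 1.004
```

```bash
python3 - <<'E'
from h import *
print(delta(pt('left',-.08,0,.068),toolR(P['left'][2],1)));o=bot.observe();print(o['clock'],o['joint_positions'].round(2))
E
```

```text
(array([0.1328, 0.0042, 0.0052]), array([-0.0047,  0.0013,  0.001 ]))
2.0833 [ 0.89  0.12 -0.38  0.   -1.07  0.91]
```

Emit:
apply_moves(
  targets=[
    [0.02,0,0,0,0,0,1],
    [0.04,0,0,0,0,0,1],
    [0.07,0,0,0,0,0,1],
    [0.08,0,0,0,0,0,1],
    [0.08,0,0,0,0,0,1],
    [0.08,0,0,0,0,0,1],
  ],
)

```text
clock: 2.58
position: [0.4483, 0.2593, 0.1218]
orientation: [0.438, 0.555, -0.439, 0.555]
wrist_force: [-0.2, 0.8, 1.1]
gripper_width: 1.002
```

```bash
python3 - <<'E'
from h import *
print(delta(pt('left',-.08,0,.068),toolR(P['left'][2],1)));o=bot.observe();print(o['clock'],o['wrist_force'])
im=bot.camera('scene');cv2.imwrite('pics/s1.png',im[150:370,280:580,::-1].repeat(2,0).repeat(2,1))
E
```

```text
(array([0.0538, 0.0048, 0.011 ]), array([0.0008, 0.0009, 0.0004]))
2.5833 [-0.15598893  0.81084127  1.07737119]
```

View pics/s1.png

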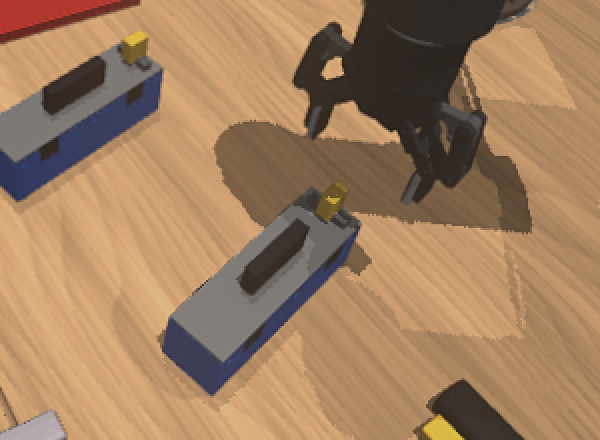

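Emit:
apply_moves(
  targets=[
    [0.0,0.005,0.011,0,0,0,1],
    [0.0,0.005,0.011,0,0,0,1],
    [0.01,0.005,0.011,0,0,0,1],
    [0.01,0.005,0.011,0,0,0,1],
  ],
)

```text
clock: 2.97
position: [0.4552, 0.2492, 0.1105]
orientation: [0.439, 0.555, -0.439, 0.554]
wrist_force: [-0.4, -1.7, -0.9]
gripper_width: 1.001
```

```bash
python3 - <<'E'
from h import *
print(delta(pt('left',-.08,0,.068),toolR(P['left'][2],1)));o=bot.observe();print(o['clock'],o['wrist_force'],o['position'],o['qd'].round(3))
E
```

```text
(array([ 0.0425,  0.0005, -0.0004]), array([-0.0008, -0.0002,  0.0006]))
2.9667 [-0.35235415 -1.65111939 -0.92754766] [0.45524044 0.24923476 0.11051051] [ 0.005  0.001  0.004  0.002 -0.035 -0.   ]
```

Aligned within 0.5 mm; descend.

Emit:
apply_moves(
  targets=[
    [0.01,0,0,0,0,0,1],
    [0.02,0,0,0,0,0,1],
    [0.03,0,0,0,0,0,1],
    [0.04,0,0,0,0,0,1],
    [0.042,0,0,0,0,0,1],
    [0.042,0,0,0,0,0,1],
    [0.042,0,0,0,0,0,1],
  ],
)

```text
clock: 3.55
position: [0.4556, 0.2497, 0.0692]
orientation: [0.438, 0.555, -0.439, 0.555]
wrist_force: [1.2, 0.1, -0.3]
gripper_width: 0.999
```

Emit:
apply_moves(
  targets=[
    [0,0,0,0,0,0,-1],
    [0,0,0,0,0,0,-1],
    [0,0,0,0,0,0,-1],
    [0,0,0,0,0,0,-1],
    [0,0,0,0,0,0,-1],
    [0,0,0,0,0,0,-1],
    [0,0,0,0,0,0,-1],
    [0,0,0,0,0,0,-1],
    [0,0,0,0,0,0,-1],
    [0,0,0,0,0,0,-1],
    [0,0,0,0,0,0,-1],
    [0,0,0,0,0,0,-1],
  ],
  newtons=30,
)

```text
clock: 4.55
position: [0.4556, 0.2498, 0.0696]
orientation: [0.439, 0.555, -0.438, 0.555]
wrist_force: [-1.9, 0.7, 4.6]
gripper_width: 0.153
```

```bash
python3 - <<'E'
from h import *
print(delta(pt('left',-.08,0,.068),toolR(P['left'][2],1)));o=bot.observe();print(o['clock'],o['wrist_force'],o['tau'],o['position'],o['gripper_width'])
im=bot.camera('scene');cv2.imwrite('pics/s2.png',im[150:370,280:580,::-1].repeat(2,0).repeat(2,1))
E
```

```text
(array([ 0.0016, -0.0001,  0.0001]), array([ 0.0004, -0.0002, -0.0003]))
4.55 [-1.88887023  0.69564192  4.64411335] [-8.33493993e-01 -4.17089689e+01  2.05870038e+01  5.06035745e+00
  2.80893557e-01 -9.11674026e-03] [0.4556437  0.24982683 0.06958294] 0.15308196523406026
```

View pics/s2.png

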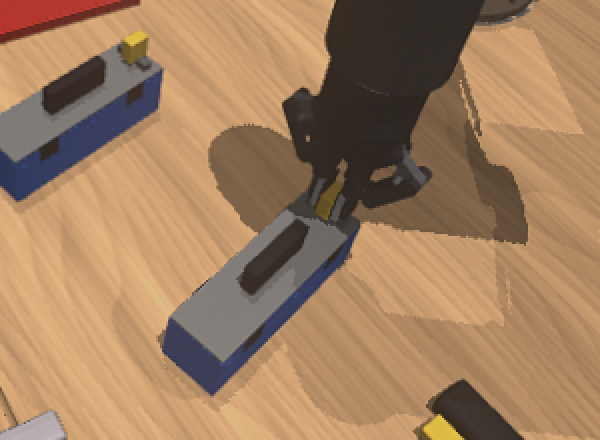

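Emit:
apply_moves(
  targets=[
    [-0.001,0,0,0,0,0,-1],
    [-0.003,0.001,0,0,0,0,-1],
    [-0.005,0.002,0,0,0,0,-1],
    [-0.007,0.003,0,0,0,0,-1],
    [-0.009,0.003,0,0,0,0,-1],
    [-0.011,0.004,0,0,0,0,-1],
    [-0.012,0.0045,0,0,0,0,-1],
    [-0.012,0.0045,0,0,0,0,-1],
    [-0.012,0.0045,0,0,0,0,-1],
    [-0.012,0.0045,0,0,0,0,-1],
    [-0.012,0.0045,0,0,0,0,-1],
    [-0.012,0.0045,0,0,0,0,-1],
  ],
)

```text
clock: 5.6
position: [0.4599, 0.2507, 0.0813]
orientation: [0.438, 0.555, -0.438, 0.555]
wrist_force: [1.2, -0.8, -1.1]
gripper_width: 0.157
```

```bash
python3 - <<'E'
from h import *
for i in range(8):
    im=bot.camera('scene' if i<7 else 'top');o=bot.observe();print(round(o['clock'],2),o['wrist_force'].round(2),o['tau'].round(2)[:3],o['position'].round(4),o['gripper_width'].round(3))
    if i==6: cv2.imwrite('pics/s3.png',im[150:370,280:580,::-1].repeat(2,0).repeat(2,1))
E
```

```text
Traceback (most recent call last):
AttributeError: 'float' object has no attribute 'round'
```

```bash
cat > sense.py <<'E'
import sys
from h import *
F=[];Z=[]
for i in range(10):
    im=bot.camera('scene');o=bot.observe();F.append(o['wrist_force']);Z.append(o['tau'][:3])
print(round(o['clock'],2),np.mean(F,0).round(2),np.std(F,0).round(2),np.mean(Z,0).round(2),o['position'].round(4),o['gripper_width'])
print(np.array(F)[:,2].round(1))
cv2.imwrite(sys.argv[1],im[100:370,250:580,::-1].repeat(2,0).repeat(2,1))
E
python3 sense.py pics/s3.png
```

```text
6.15 [ 0.16 -0.11 -1.07] [0.39 0.47 0.52] [  0.09 -44.34  22.72] [0.4599 0.2507 0.0814] 0.15637424427873284
[-0.8 -1.8 -0.6 -0.6 -1.  -0.9 -1.8 -0.4 -0.9 -1.8]
```

View pics/s3.png

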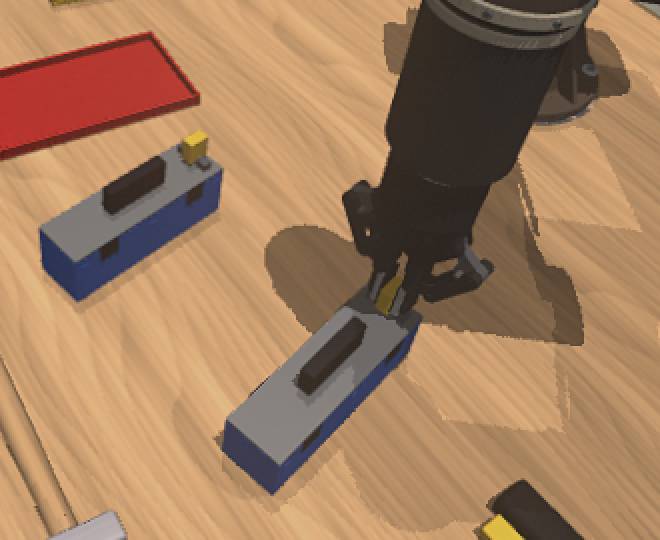

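Emit:
apply_moves(
  targets=[
    [0.002,-0.001,0,0,0,0,-1],
    [0.004,-0.0015,0,0,0,0,-1],
    [0.006,-0.002,0,0,0,0,-1],
    [0.008,-0.003,0,0,0,0,-1],
    [0.01,-0.004,0,0,0,0,-1],
    [0.012,-0.0045,0,0,0,0,-1],
    [0.012,-0.0045,0,0,0,0,-1],
    [0.012,-0.0045,0,0,0,0,-1],
  ],
)

```text
clock: 6.82
position: [0.4556, 0.2497, 0.0696]
orientation: [0.438, 0.555, -0.438, 0.555]
wrist_force: [-1.4, -0.9, 3.0]
gripper_width: 0.157
```

Emit:
apply_moves(
  targets=[
    [0,0,0,0,0,0,0],
    [0,0,0,0,0,0,1],
    [0,0,0,0,0,0,1],
    [0,0,0,0,0,0,1],
    [0,0,0,0,0,0,1],
    [0,0,0,0,0,0,1],
    [0,0,0,0,0,0,1],
    [0,0,0,0,0,0,1],
  ],
)

```text
clock: 7.48
position: [0.4556, 0.2496, 0.0694]
orientation: [0.438, 0.555, -0.438, 0.555]
wrist_force: [0.5, 0.5, -0.2]
gripper_width: 1.0
```

Emit:
apply_moves(
  targets=[
    [-0.02,0,0,0,0,0,1],
    [-0.05,0,0,0,0,0,1],
    [-0.09,0,0,0,0,0,1],
    [-0.11,0,0,0,0,0,1],
    [-0.11,0,0,0,0,0,1],
    [-0.11,0,0,0,0,0,1],
  ],
)

```text
clock: 7.98
position: [0.456, 0.2503, 0.1809]
orientation: [0.44, 0.555, -0.437, 0.555]
wrist_force: [0.1, -0.2, -0.4]
gripper_width: 1.002
```

```bash
python3 sense.py pics/s4.png; python3 - <<'E'
from h import *
bot.camera('scene')
for d in bot.cut_out('scene','case_a'):
    r=d['region'];xs=np.nonzero(r)[1].mean()
    nm='left' if xs>360 else 'mid'
    print(nm,d['score'],fit(CASE,P[nm],[('scene',r.astype(np.float32))]))
print(delta(pt('mid',0,0,.18),toolR(P['mid'][2],1)));print(delta(pt('mid',-.08,0,.18),toolR(P['mid'][2],1)))
E
```

```text
8.48 [-0.2   0.15  0.02] [0.3  0.44 0.32] [  0.   -39.14  26.87] [0.4555 0.2496 0.179 ] 0.9971698604661295
[-0.4  0.6  0.4 -0.1  0.   0.2 -0.3 -0.1  0.3 -0.4]
left 0.85 (array([0.53198281, 0.26664212, 0.23730094]), np.float64(0.03282677382230759))
mid 0.69 (array([0.57756534, 0.01913893, 0.21019869]), np.float64(0.052130118012428284))
(array([-0.0008,  0.0661,  0.2516]), array([0.0382, 0.0002, 0.0003]))
(array([-0.0008, -0.0138,  0.2485]), array([0.0382, 0.0002, 0.0003]))
```

View pics/s4.png

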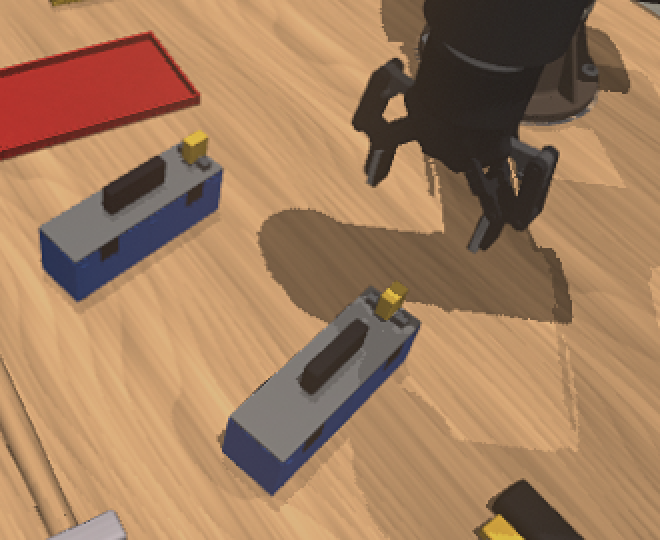

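The left case gives 1.1 N at the lug, so it is the light one, and it is back in place. Next is the middle case's handle.

Emit:
apply_moves(
  targets=[
    [0,0.02,0.04,0.038,0,0,1],
    [0,0.03,0.08,0.038,0,0,1],
    [0,0.04,0.12,0.038,0,0,1],
    [0,0.05,0.16,0.038,0,0,1],
    [0,0.06,0.2,0.038,0,0,1],
    [0,0.066,0.235,0.038,0,0,1],
    [0,0.066,0.2515,0.038,0,0,1],
    [0,0.066,0.2515,0.038,0,0,1],
    [0,0.066,0.2515,0.038,0,0,1],
    [0,0.066,0.2515,0.038,0,0,1],
  ],
)

```text
clock: 9.42
position: [0.5778, 0.0204, 0.1793]
orientation: [0.449, 0.546, -0.449, 0.546]
wrist_force: [0.3, -0.3, -0.8]
gripper_width: 1.001
```

```bash
python3 - <<'E'
from h import *
print(delta(pt('mid',0,0,.068),toolR(P['mid'][2],1)));o=bot.observe();print(o['clock'],o['joint_positions'].round(2))
E
```

```text
(array([0.1113, 0.0002, 0.0002]), array([-0.0002, -0.0001,  0.0002]))
9.4167 [ 0.37  0.24 -0.28 -0.   -1.05  1.39]
```

Emit:
apply_moves(
  targets=[
    [0.03,0,0,0,0,0,1],
    [0.06,0,0,0,0,0,1],
    [0.08,0,0,0,0,0,1],
    [0.09,0,0,0,0,0,1],
    [0.1,0,0,0,0,0,1],
    [0.108,0,0,0,0,0,1],
    [0.11,0,0,0,0,0,1],
    [0.11,0,0,0,0,0,1],
    [0.11,0,0,0,0,0,1],
  ],
)

```text
clock: 10.17
position: [0.5785, 0.0205, 0.0702]
orientation: [0.449, 0.546, -0.448, 0.547]
wrist_force: [-0.4, 0.3, -0.5]
gripper_width: 1.0
```

Emit:
apply_moves(
  targets=[
    [0,0,0,0,0,0,-1],
    [0,0,0,0,0,0,-1],
    [0,0,0,0,0,0,-1],
    [0,0,0,0,0,0,-1],
    [0,0,0,0,0,0,-1],
    [0,0,0,0,0,0,-1],
    [0,0,0,0,0,0,-1],
    [0,0,0,0,0,0,-1],
    [0,0,0,0,0,0,-1],
    [0,0,0,0,0,0,-1],
    [0,0,0,0,0,0,-1],
    [0,0,0,0,0,0,-1],
  ],
  newtons=70,
)

```text
clock: 11.17
position: [0.578, 0.02, 0.0696]
orientation: [0.449, 0.546, -0.449, 0.546]
wrist_force: [-0.1, -4.3, 4.7]
gripper_width: 0.146
```

Emit:
apply_moves(
  targets=[
    [-0.002,0,0,0,0,0,-1],
    [-0.005,0,0,0,0,0,-1],
    [-0.009,0,0,0,0,0,-1],
    [-0.014,0,0,0,0,0,-1],
    [-0.02,0,0,0,0,0,-1],
    [-0.02,0,0,0,0,0,-1],
    [-0.02,0,0,0,0,0,-1],
  ],
)

```text
clock: 11.75
position: [0.5782, 0.0205, 0.0899]
orientation: [0.449, 0.546, -0.449, 0.547]
wrist_force: [0.3, -1.5, -8.1]
gripper_width: 0.148
```

```bash
python3 sense.py pics/s5.png
```

```text
12.25 [ 0.1   0.05 -7.08] [0.45 0.34 0.26] [ 1.000e-02 -5.447e+01  2.610e+01] [0.5779 0.0202 0.0893] 0.14377893416765233
[-7.5 -6.9 -7.1 -7.1 -7.  -6.9 -6.5 -7.4 -7.1 -7.3]
```

View pics/s5.png

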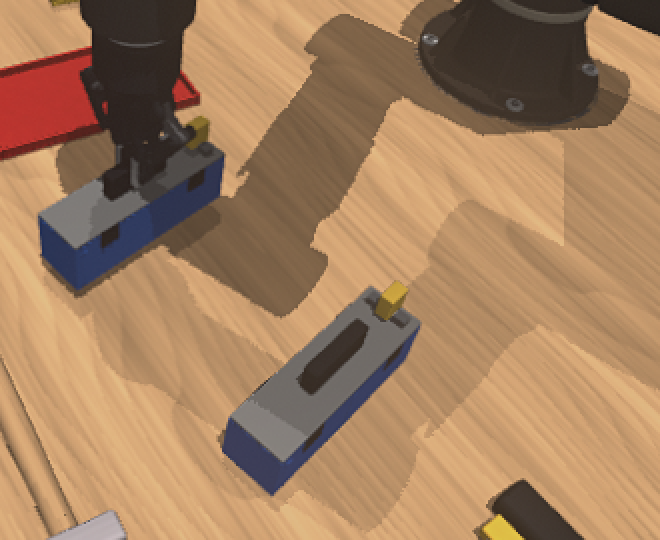

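7.1 N (0.72 kg): this is the heavy case. It hangs level. Raise it and carry it to the tray.

Emit:
apply_moves(
  targets=[
    [-0.01,0,0,0,0,0,-1],
    [-0.025,0,0,0,0,0,-1],
    [-0.04,0,0,0,0,0,-1],
    [-0.05,0,0,0,0,0,-1],
    [-0.05,0,0,0,0,0,-1],
    [-0.05,0,0,0,0,0,-1],
  ],
)

```text
clock: 12.75
position: [0.5781, 0.0204, 0.1401]
orientation: [0.45, 0.546, -0.448, 0.547]
wrist_force: [0.8, -0.4, -8.3]
gripper_width: 0.147
```

```bash
python3 - <<'E'
from h import *
print(delta(pt('tray',0,0,.139),toolR(P['tray'][2],1)))
E
```

```text
(array([ 0.0008, -0.1024,  0.2116]), array([ 0.299 , -0.0008, -0.0015]))
```

Emit:
apply_moves(
  targets=[
    [0,-0.005,0.01,0.015,0,0,-1],
    [0,-0.012,0.025,0.035,0,0,-1],
    [0,-0.022,0.045,0.064,0,0,-1],
    [0,-0.032,0.065,0.093,0,0,-1],
    [0,-0.042,0.086,0.122,0,0,-1],
    [0,-0.052,0.107,0.151,0,0,-1],
    [0,-0.062,0.128,0.181,0,0,-1],
    [0,-0.072,0.149,0.21,0,0,-1],
    [0,-0.082,0.17,0.24,0,0,-1],
    [0,-0.092,0.19,0.269,0,0,-1],
    [0,-0.098,0.203,0.288,0,0,-1],
    [0,-0.102,0.2115,0.299,0,0,-1],
  ],
)

```text
clock: 13.75
position: [0.5172, -0.2087, 0.1383]
orientation: [-0.525, -0.473, 0.527, -0.472]
wrist_force: [-0.2, -0.2, -7.9]
gripper_width: 0.146
```

Emit:
apply_moves(
  targets=[
    [0,0,0,0,0,0,-1],
    [0,0,0,0,0,0,-1],
    [0,0,0,0,0,0,-1],
    [0,0,0,0,0,0,-1],
  ],
)

```text
clock: 14.08
position: [0.519, -0.2064, 0.1392]
orientation: [-0.525, -0.474, 0.525, -0.474]
wrist_force: [0.0, 0.7, -7.6]
gripper_width: 0.143
```

```bash
python3 - <<'E'
from h import *
im=bot.camera('scene');cv2.imwrite('pics/s6.png',im[50:300,180:500,::-1].repeat(2,0).repeat(2,1))
print(delta(pt('tray',0,0,.0736),toolR(P['tray'][2],1)),bot.observe()['clock'])
E
```

```text
(array([ 0.0657, -0.0003,  0.0007]), array([ 0.0013, -0.0001,  0.0001])) 14.1333
```

View pics/s6.png

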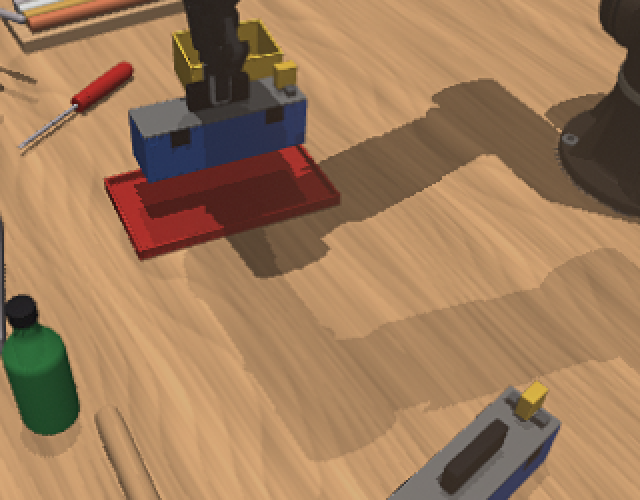

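The case hangs level over the tray and lies along it. Lower it, slowly at the end.

Emit:
apply_moves(
  targets=[
    [0.01,0,0,0,0,0,-1],
    [0.025,0,0,0,0,0,-1],
    [0.038,0,0,0,0,0,-1],
    [0.047,0,0,0,0,0,-1],
    [0.053,0,0,0,0,0,-1],
    [0.057,0,0,0,0,0,-1],
    [0.06,0,0,0,0,0,-1],
    [0.062,0,0,0,0,0,-1],
    [0.062,0,0,0,0,0,-1],
    [0.062,0,0,0,0,0,-1],
  ],
)

```text
clock: 14.97
position: [0.5191, -0.2071, 0.0777]
orientation: [0.525, 0.473, -0.525, 0.474]
wrist_force: [-0.3, 0.0, -7.6]
gripper_width: 0.146
```

Emit:
apply_moves(
  targets=[
    [0.001,0,0,0,0,0,-1],
    [0.001,0,0,0,0,0,-1],
    [0.002,0,0,0,0,0,-1],
    [0.002,0,0,0,0,0,-1],
    [0.003,0,0,0,0,0,-1],
    [0.003,0,0,0,0,0,-1],
    [0.0035,0,0,0,0,0,-1],
    [0.0035,0,0,0,0,0,-1],
    [0.0035,0,0,0,0,0,-1],
  ],
)

```text
clock: 15.72
position: [0.5188, -0.2071, 0.0738]
orientation: [-0.525, -0.473, 0.525, -0.473]
wrist_force: [-0.0, -0.7, -7.0]
gripper_width: 0.147
```

```bash
python3 sense.py pics/s7.png
```

```text
16.22 [-0.07  0.11 -6.82] [0.43 0.42 0.26] [ -0.   -52.41  24.84] [ 0.5189 -0.207   0.0739] 0.14582181623294688
[-6.7 -6.7 -6.8 -6.7 -7.1 -7.1 -6.9 -6.2 -7.3 -6.9]
```

Still hanging; continue by 1 mm steps.

Emit:
apply_moves(
  targets=[
    [0.0005,0,0,0,0,0,-1],
    [0.0005,0,0,0,0,0,-1],
    [0.001,0,0,0,0,0,-1],
    [0.001,0,0,0,0,0,-1],
    [0.001,0,0,0,0,0,-1],
  ],
)

```text
clock: 16.63
position: [0.519, -0.2072, 0.0737]
orientation: [0.525, 0.473, -0.525, 0.474]
wrist_force: [-4.8, 1.4, 6.2]
gripper_width: 0.153
```

```bash
python3 sense.py pics/s8.png
```

```text
17.13 [-4.32  1.07  6.02] [0.39 0.42 0.33] [  0.3  -46.05  23.46] [ 0.519  -0.2072  0.0737] 0.14954765588029395
[5.6 5.9 5.6 6.5 6.  6.5 6.3 6.2 5.7 5.9]
```

View pics/s8.png

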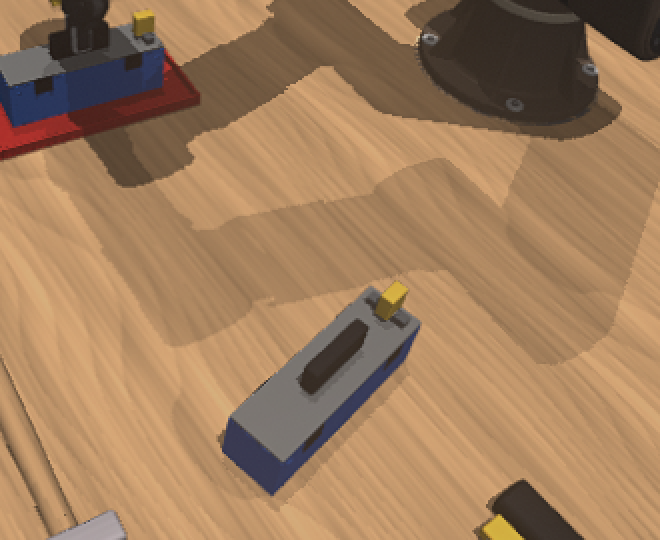

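It is now resting on the tray floor: Fz went from -7 to +6 N. Release, retreat.

Emit:
apply_moves(
  targets=[
    [0,0,0,0,0,0,0],
    [0,0,0,0,0,0,0.5],
    [0,0,0,0,0,0,1],
    [0,0,0,0,0,0,1],
    [0,0,0,0,0,0,1],
    [0,0,0,0,0,0,1],
    [0,0,0,0,0,0,1],
    [0,0,0,0,0,0,1],
    [0,0,0,0,0,0,1],
  ],
)

```text
clock: 17.88
position: [0.5189, -0.207, 0.0729]
orientation: [0.525, 0.473, -0.525, 0.473]
wrist_force: [0.8, -1.1, -0.2]
gripper_width: 1.0
```

Emit:
apply_moves(
  targets=[
    [-0.01,0,0,0,0,0,1],
    [-0.03,0,0,0,0,0,1],
    [-0.06,0,0,0,0,0,1],
    [-0.1,0,0,0,0,0,1],
    [-0.12,0,0,0,0,0,1],
    [-0.12,0,0,0,0,0,1],
    [-0.12,0,0,0,0,0,1],
    [-0.12,0,0,0,0,0,1],
  ],
)

```text
clock: 18.55
position: [0.5184, -0.2069, 0.193]
orientation: [0.525, 0.473, -0.525, 0.473]
wrist_force: [-0.9, -0.2, -0.6]
gripper_width: 0.998
```

```bash
python3 - <<'E'
from h import *
im=bot.camera('scene');cv2.imwrite('pics/s9.png',im[50:350,180:500,::-1].repeat(2,0).repeat(2,1)[:600])
for d in bot.tip_of('scene','case_a'): 
    q=w('scene',d['at']);print(d['score'],q.round(4),(place(np.array([q]),(0,0,0))-[*P['tray'][:2],0]).round(4))
for d in bot.cut_out('scene','case_a'):
    r=d['region'];xs=np.nonzero(r)[1].mean()
    nm='left' if xs>360 else 'tray'
    print(nm,d['score'],fit(CASE,P[nm],[('scene',r.astype(np.float32))]))
o=bot.observe();print(o['clock'],o['wrist_force'],o['gripper_width'])
E
```

```text
0.83 [ 0.5175 -0.2095  0.0063] [[-0.0012 -0.0025  0.0063]]
0.62 [0.5311 0.2673 0.0027] [[0.0124 0.4743 0.0027]]
left 0.84 (array([0.53197639, 0.26653402, 0.2373743 ]), np.float64(0.044313639402389526))
tray 0.63 (array([ 0.51648634, -0.21336899, -0.08969572]), np.float64(0.02659958228468895))
18.7 [ 0.52013905  0.15601048 -0.28588267] 0.9978335603600907
```

View pics/s9.png

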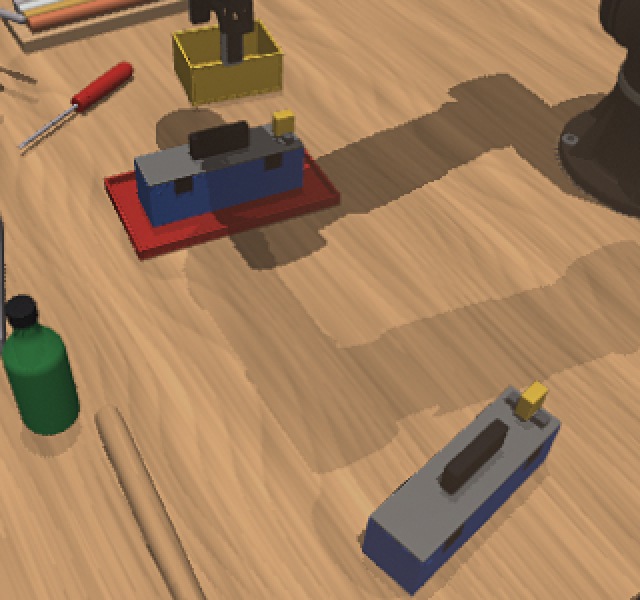

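The heavy case sits flat in the tray (about (220,175) in the picture), the light one is in its place and the gripper is clear of both. Handing in.

```bash
python3 -c "
from rig import bot
print(bot.hand_in())"
```

```text
the job is handed in; nothing more can be done
None
```

The heavy case is in the red tray, flat and upright, and the light case is still standing in its place. I handed the job in at about 18.7 s of the 51 s allowed; the hand-in gives no verdict.

- **Weighing:** I lifted the left case's yellow lug 12 mm and read about 1.1 N, which fits the light case, then lowered it again. I did not lift the other case's lug. I lifted that case straight up by its handle, which read about 7.1 N (0.72 kg) and confirmed it as the heavy one.
- **Placing:** I lowered the heavy case until the wrist force showed it resting on the tray floor, then let go and backed off.
- **Last checks:** The network put the heavy case about 3 mm from the tray's middle. A scene-camera-only outline fit put it about 7 mm off, but that fit assumes the case stands at bench height, and both are well inside the 60 mm limit. The light case shows within about 2 mm of where it stood. The wrist reads about 0 N and the gripper is open and clear.

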